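# Tidy the craft desk after class

### The arm

A 7-joint arm with a two-finger parallel gripper is mounted at the origin on the work surface. World frame = base frame: x ahead of the robot, y to its left, z up, the work surface at z = 0. Lengths are in m, angles in rad, forces in N, time in s.
With the tool pointing down it reaches from about 0.425 to 0.925 m from the base axis. Payload 6.8 kg.
Tool frame: the origin (TCP) lies midway between the tips of the shut fingers; the grasp point (between the pads) lies 19 mm behind it; z points along the fingers, y is the direction in which the jaws open and shut (so a half turn about z gives the same grasp; the last joint's range is limited). The gripper opens to 85 mm and grips with 20 to 120 N. Pads are 22 mm wide; open, the fingers measure 114 mm over their backs; the gripper's body (76 mm by 85 mm) begins 54 mm behind the grasp point. The pads swing forward as they close: fully open they stand 13 mm farther back than shut.
Start: joints at [-1.397, 0.477, 0.022, 1.555, -0.011, 1.109, -0.083], TCP at [0.188, 0.648, 0.2] pointing down, gripper open.
Joint ranges: [-2.96, 2.96], [-0.34, 2.1], [-1.41, 1.46], [0.24, 2.44], [-1.37, 4.51], [0.17, 1.92], [-2.96, 2.96]. Speed limits (rad/s): [2.39, 2.39, 3.14, 3.14, 3.14, 3.14, 3.14].

### API

Orientations are given as a unit quaternion [w, x, y, z].
In Python, from station import readout, eyes, ticket gives the robot as it stands. The module is installed in compiled form; this text tells all that it offers.
- The arm moves only by the shell command python3 -m crank 'ROWS' [FORCE]. ROWS is JSON, a list of rows, each an object of numbers: "jaw": the opening in per cent of the stroke, from 0 (shut) to 100 (fully open); "x", "y", "z": the shift along the tool's x, y, z in mm; "ax", "ay", "az": the turn, a rotation vector about the tool's x, y, z in degrees. In form: [{"jaw": .., "x": .., "y": .., "z": .., "ax": .., "ay": .., "az": ..}, ...]. A call has 1 to 12 rows; each row shifts and turns the commanded pose from where the row before left it, along the tool's axes as they then stand; what a row does not reach is not made up. A row lasts 1/8 s, in which the tool goes at most 62.5 mm and 10.7 degrees, less where a joint would pass 70% of its speed; a pose out of reach is approached as far as the arm can. A call with a gripper value outside its range is refused whole. The fingers move at their own pace and stop on an object; FORCE is the grip in N (left out, the last holds). Time passes only in rows, so rows that do not move let the fingers close. It gives the time, the measured TCP pose, the force and the opening at its end, in the units of the state.
- readout.get_obs(): the state, without advancing time (a new reading comes with each control period).
- eyes.read_camera(name): name is "scene" or "side" or "wrist"; returns (picture, depth): 384x512x3 uint8, red, green, blue; 384x512 float32, m along the optical axis (not along the pixel's ray), 0 where there is no reading.
- eyes.calibration(name): a dict with "fx", "fy", "cx", "cy" (pixels), "R" (3x3) and "t" (3): a world point X has camera coordinates R X + t. Camera axes: x right, y down, z forward; pixel columns grow to the right and rows downward; lengths in m; the calibration is good to about 2 mm. A picture is of the moment at which its call begins: read the wrist's pose just before it. calibration takes no time and is no camera call; for the wrist camera it gives the pose at the moment of the call.
- ticket.hand_in(): hands the job in, once; it reports no verdict.
The state is a dict: "t": time; "q": joint angles; "joint_vel": joint speeds; "joint_torque": joint torques, N m; "eef_pos": TCP position; "tool_rot": TCP orientation; "contact_force": force on the tool from outside, world axes, zero at the start; "torque": the same for the moment, N m; "gripper_width": opening from 0.0 (shut) to 1.0 (fully open).
Only numpy, scipy, OpenCV 4.12 (cv2) and the standard library are available. Lean on these libraries where they do the work, as an engineer would, in place of code of your own. Each camera call takes 0.05 s, during which the arm holds its last target. There are 200 camera calls.

### The job

Tidy the craft desk: stand the two glue sticks upright in the wells of the wooden rack, one in each, lay the two erasers flat on the floor of the wide shallow tray, not on top of one another, and set the stapler on its base in the narrow dock, lengthwise, flat on the dock's floor. Leave the tape roll and the paint jar where they are.

Things in the scene. Friction and masses are not known exactly. Their poses are not given: they have to be found in the camera images.
- glue_a_center (a point): Glue stick, one of two alike: an upright cylinder, 26 mm in diameter and 85 mm tall, white with a green cap, about 35 g, standing on its foot on the table. This point is on its axis, half-way up; its z axis points up along the stick.
- glue_b_center (a point): Glue stick, one of two alike: an upright cylinder, 26 mm in diameter and 85 mm tall, white with a green cap, about 35 g, standing on its foot on the table. This point is on its axis, half-way up; its z axis points up along the stick.
- eraser_a_center (a point): Eraser, one of two alike: a flat block 60 mm long (its x axis), 28 mm wide (y) and 16 mm high (z), white with a dark blue sleeve, about 35 g, lying flat on the table, any way round. This point is its centre.
- eraser_b_center (a point): Eraser, one of two alike: a flat block 60 mm long (its x axis), 28 mm wide (y) and 16 mm high (z), white with a dark blue sleeve, about 35 g, lying flat on the table, any way round. This point is its centre.
- stapler_center (a point): Stapler: a compact desk stapler standing on its base, 95 mm long (its x axis), 48 mm tall; base 28 mm wide (y), black; parallel-sided grey top arm 26 mm wide, from 28 to 48 mm above its underside; about 130 g. This point is its centre, 24 mm above its underside; z is up.
- tape_center (a point): Roll of brown paper tape lying flat, a ring of 54 mm outer diameter and 18 mm height. To be left alone. This point is its centre, half-way up.
- jar_center (a point): Small closed orange paint jar with a black lid, 44 mm in diameter and 40 mm tall. To be left alone. This point is its centre, half-way up.
- rack: Glue stick rack: a fixed wooden block 80 mm (its x) by 180 mm (y) by 28 mm high with two round wells 49 mm in diameter, 18 mm deep (well floor 10 mm above the underside), centred at x = 0, y = -45 mm and y = +45 mm. Origin: centre of its underside, on the table; z is up.
- tray: Eraser tray: a fixed grey open tray, outside 150 mm (its x) by 170 mm (y) by 22 mm high, walls and floor 5 mm thick. Origin: centre of its underside, on the table; z is up.
- dock: Stapler dock: a fixed dark steel narrow open tray, outside 68 mm (its x) by 135 mm (y, the long way) by 14 mm high, walls and floor 5 mm thick. Origin: centre of its underside, on the table; z is up.
Not all that is in view belongs to the job. Leave any pink or red look-alike of the part that bears glue_b_center alone.

How it is judged:
At the end, for the whole second after the job is handed in: Glue sticks upright (0.12 rad), feet in the wells, one in each; erasers flat (0.15 rad, either face up) on the tray floor, centres 8 mm or more inside its walls; stapler upright (0.12 rad) on the dock floor, its centre within 20 mm of the dock's along each axis; all five at rest (x of glue_a_center in the frame of rack between -0.015 and 0.015 m and (y of glue_a_center in the frame of rack between -0.06 and -0.03 m or y of glue_a_center in the frame of rack between 0.03 and 0.06 m) and z of each of glue_a_center, glue_b_center in the frame of rack below 0.06 m and angle between each of glue_a_center, glue_b_center, stapler_center's own z axis and vertical below 0.12 rad and x of glue_b_center in the frame of rack between -0.015 and 0.015 m and (y of glue_b_center in the frame of rack between -0.06 and -0.03 m or y of glue_b_center in the frame of rack between 0.03 and 0.06 m) and x of eraser_a_center in the frame of tray between -0.062 and 0.062 m and y of eraser_a_center in the frame of tray between -0.072 and 0.072 m and z of each of eraser_a_center, eraser_b_center in the frame of tray below 0.019 m and (angle between eraser_a_center's own z axis and vertical below 0.15 rad or angle between eraser_a_center's own z axis and vertical above 2.99 rad) and x of eraser_b_center in the frame of tray between -0.062 and 0.062 m and y of eraser_b_center in the frame of tray between -0.072 and 0.072 m and (angle between eraser_b_center's own z axis and vertical below 0.15 rad or angle between eraser_b_center's own z axis and vertical above 2.99 rad) and x of stapler_center in the frame of dock between -0.02 and 0.02 m and y of stapler_center in the frame of dock between -0.02 and 0.02 m and z of stapler_center in the frame of dock below 0.036 m and linear speed of each of glue_a, glue_b, eraser_a, eraser_b, stapler below 0.02 m/s); the robot touches nothing.
It fails at once if the tape roll is moved by more than 30 mm (distance of tape_center from where it was at the start of the episode above 0.03 m).
It fails at once if the paint jar is moved by more than 30 mm (distance of jar_center from where it was at the start of the episode above 0.03 m).
It also fails if it takes over 144 s, if anything falls off the work surface, if the arm or the gripper's body presses on something with over 40 N, if the wrist force passes 120 N, or if a joint passes its speed limit or range.

## Working session

There is one attempt and no reset: what is moved stays moved. The work goes in short steps, Python scripts to look and compute and a shell command to move; the robot and the scene stay as the last step left them, time stands still between calls to the robot, and variables do not carry over. Pictures are saved under pics/ and viewed, about 12 in all and at most 16, crops included, and the job is handed in when it is done.

```bash
mkdir -p pics; cat > h.py <<'E'
import numpy as np, cv2
from station import readout, eyes, ticket
def snap(n,f):
    c=eyes.calibration(n); p,d=eyes.read_camera(n)
    cv2.imwrite(f'pics/{f}.png',p[:,:,::-1]); np.savez(f'pics/{f}.npz',p=p,d=d,**c)
def W(f,u,v,z=None,r=1):
    k=np.load(f'pics/{f}.npz'); ray=np.array([(u-k['cx'])/k['fx'],(v-k['cy'])/k['fy'],1])
    o=-k['R'].T@k['t']; w=k['R'].T@ray
    if z is not None: return o+w*(z-o[2])/w[2]
    d=k['d'][v-r:v+r+1,u-r:u+r+1]; return o+w*np.median(d[d>0])
E
python3 - <<'E'
from h import *
print(readout.get_obs())
snap('scene','s1'); snap('side','d1')
for n in('s1','d1'):
    a=cv2.imread(f'pics/{n}.png'); cv2.imwrite(f'pics/{n}b.png',cv2.resize(a,(800,600),interpolation=cv2.INTER_CUBIC))
E
```

```text
{'t': 0.0, 'q': array([-1.39710951,  0.47782105,  0.02235112,  1.5564226 , -0.01151829,
        1.10928837, -0.0831182 ]), 'joint_vel': array([ 1.06968822e-03, -1.75696677e-03, -4.25708027e-04, -9.58325743e-04,
        6.69000573e-04, -5.85536793e-05,  5.02800460e-05]), 'joint_torque': array([-5.78538165e-04, -5.96459949e+01,  1.60766255e+00, -2.81186736e+01,
        1.24937898e-02,  9.71287343e-03, -7.70415880e-06]), 'eef_pos': array([0.18754153, 0.64776634, 0.19912411]), 'tool_rot': array([-6.55384679e-05,  1.40434885e-01,  9.90089503e-01, -9.03216619e-04]), 'contact_force': array([0.13557173, 0.40701065, 0.04350712]), 'torque': array([-0.00915148,  0.03230981,  0.0231174 ]), 'gripper_width': 0.9999987366418308}
```

View pics/s1b.png

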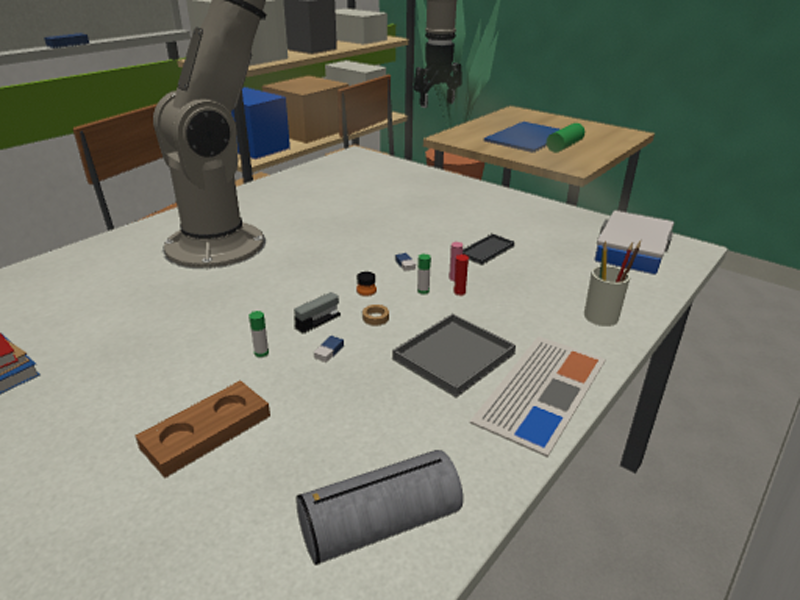

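View pics/d1b.png

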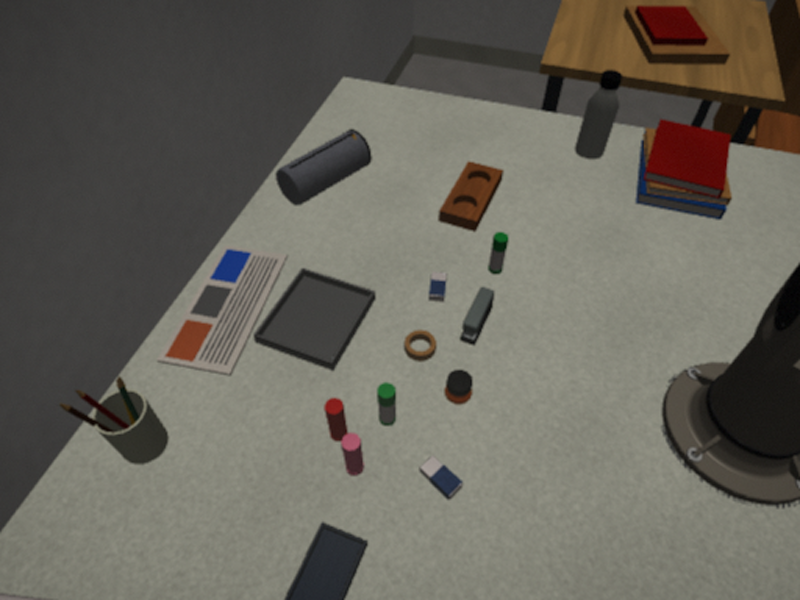

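Scene picture (800x600): green-capped glue sticks at (424,273) and (259,334), the pink (456,262) and red (461,275) sticks beside the first; erasers (405,261), (329,348); stapler (317,312); jar (366,284); tape (375,315); tray (454,353); rack (203,427); dock (488,248). Next, an orthophoto built from the depth, with measurements.

```bash
cat > ortho.py <<'E'
from h import *
def cloud(f):
    k=np.load(f'pics/{f}.npz'); d=k['d']; v,u=np.mgrid[:384,:512]
    c=np.stack([(u-k['cx'])/k['fx']*d,(v-k['cy'])/k['fy']*d,d],-1)[d>0]
    return (c-k['t'])@k['R'], k['p'][d>0]
E
python3 - <<'E'
from ortho import *
for f in('s1','d1'):
    P,C=cloud(f); k=np.load(f'pics/{f}.npz'); print(f,-k['R'].T@k['t'])
    m=(P[:,0]>.25)&(P[:,0]<1)&(abs(P[:,1])<.5)&(P[:,2]<.12); Q=P[m];c=C[m].astype(int)
    print('table z',np.median(Q[abs(Q[:,2])<.006,2]))
    hi=Q[:,2]>.008
    # cluster
    img=np.zeros((800,1000),np.uint8); ix=((Q[:,0]-.2)*1000).astype(int); iy=((Q[:,1]+.5)*1000).astype(int)
    img[ix[hi],iy[hi]]=255; img=cv2.dilate(img,np.ones((5,5)))
    n,l,st,ce=cv2.connectedComponentsWithStats(img); L=l[ix,iy]
    for i in range(1,n):
        s=hi&(L==i)
        if s.sum()<25: continue
        q=Q[s]; t=q[q[:,2]>np.percentile(q[:,2],97)-.006]
        r=cv2.minAreaRect(t[:,:2].astype(np.float32)*1000)
        print(i,s.sum(),'bbox',q.min(0).round(3),q.max(0).round(3),'top rect',np.round(r[0]),np.round(r[1]),round(r[2]),'col',np.median(c[s],0))
E
python3 - <<'E'
from ortho import *
o=np.full((750,1000,3),60,np.uint8)
for f in('d1','s1'):
    P,C=cloud(f)
    m=(P[:,0]>.25)&(P[:,0]<.999)&(abs(P[:,1])<.499)&(P[:,2]<.12); P=P[m];C=C[m]
    o2=np.zeros((750,1000,3),np.uint8); s=np.argsort(P[:,2]); 
    for p,c in zip(P[s],C[s]):
        x=int((1-p[0])*1000);y=int((.5-p[1])*1000); o2[max(x-1,0):x+2,max(y-1,0):y+2]=c[::-1]
    cv2.imwrite(f'pics/o_{f}.png',cv2.resize(o2,(800,600)))
E
```

```text
s1 [ 1.17762821 -0.74769316  0.66694273]
table z 0.00021374578599605635
1 84 bbox [0.391 0.191 0.008] [0.452 0.239 0.019] top rect [421. 215.] [28. 59.] 60 col [ 99.   94.5 101. ]
3 161 bbox [0.41  0.047 0.008] [0.453 0.09  0.042] top rect [431.  68.] [37. 38.] 39 col [35. 26. 22.]
4 262 bbox [ 0.418 -0.232  0.008] [ 0.446 -0.204  0.088] top rect [ 431. -218.] [24. 27.] 49 col [85.5 97.5 81. ]
5 425 bbox [ 0.416 -0.128  0.008] [ 0.454 -0.033  0.051] top rect [436. -80.] [92. 28.] 82 col [64. 66. 62.]
6 2353 bbox [ 0.473 -0.496  0.008] [ 0.574 -0.31   0.032] top rect [ 522. -402.] [181.  85.] 85 col [130.  88.  54.]
7 136 bbox [ 0.491 -0.024  0.008] [0.542 0.03  0.021] top rect [516.   3.] [50. 50.] 39 col [107.5  82.5  54.5]
17 163 bbox [ 0.502 -0.166  0.008] [ 0.542 -0.104  0.02 ] top rect [ 523. -137.] [29. 61.] 13 col [ 79.  84. 102.]
19 189 bbox [0.513 0.131 0.008] [0.539 0.158 0.087] top rect [528. 145.] [23. 25.] 37 col [96. 99. 88.]
22 108 bbox [0.529 0.222 0.008] [0.56  0.245 0.087] top rect [546. 235.] [20. 24.] 33 col [110.5  63.   73. ]
34 186 bbox [0.574 0.175 0.008] [0.6
[... 1690 characters left out ...]
088] top rect [525. 152.] [25. 25.] 19 col [45. 59. 49.]
15 284 bbox [0.532 0.23  0.008] [0.557 0.256 0.087] top rect [545. 243.] [25. 25.] 89 col [76. 46. 51.]
21 274 bbox [0.575 0.186 0.008] [0.599 0.212 0.088] top rect [588. 199.] [24. 26.] 55 col [59.  28.5 26. ]
22 742 bbox [ 0.626 -0.085  0.008] [0.789 0.097 0.025] top rect [708.   4.] [172. 152.] 85 col [40. 40. 38.]
28 1546 bbox [ 0.76  -0.442  0.009] [ 0.923 -0.25   0.089] top rect [ 840. -355.] [198.  43.] 64 col [51. 51. 53.]
35 1443 bbox [0.824 0.268 0.008] [0.896 0.339 0.119] top rect [860. 303.] [71. 70.] 22 col [48. 48. 41.]
39 76 bbox [0.841 0.292 0.066] [0.855 0.302 0.119] top rect [845. 295.] [9. 5.] 20 col [33.5 32.  16. ]
```

View pics/o_s1.png

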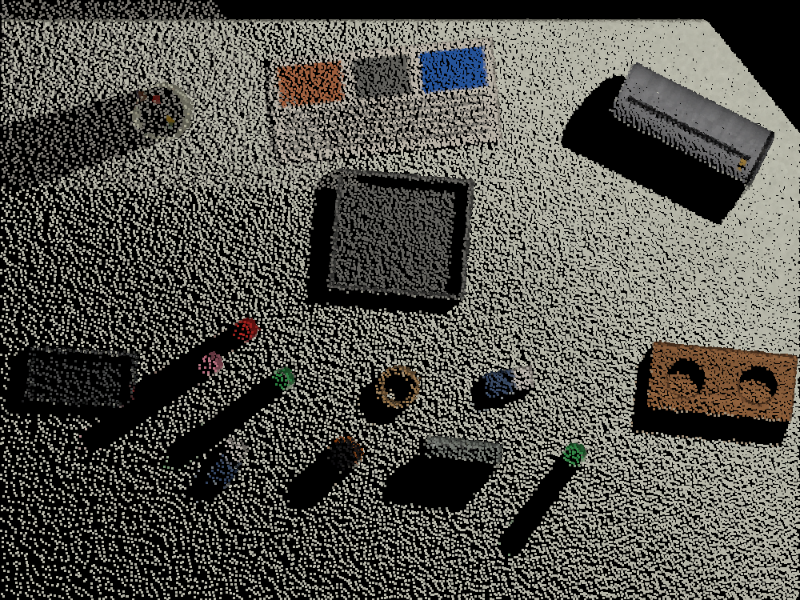

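The two fixed cameras agree in x and z but differ by about 7 mm in y, so I'll settle that from the wrist. Going above the first eraser.

```bash
cat >> h.py <<'E'
from scipy.spatial.transform import Rotation as Ro
def plan(x,y,z,yaw=None):
    o=readout.get_obs(); q=o['tool_rot']; R=Ro.from_quat(q[[1,2,3,0]]).as_matrix()
    s=R.T@(np.array([x,y,z])-o['eef_pos'])*1000
    cy=np.degrees(np.arctan2(R[1,1],R[0,1]))
    print('t',round(o['t'],2),'pos',o['eef_pos'].round(4),'yaw',round(cy,1),'w',round(o['gripper_width'],3),'F',o['contact_force'].round(1),'tilt',np.degrees(R[:2,2]).round(2))
    print('shift',s.round(1), '' if yaw is None else 'az %.1f'%(-(((yaw-cy+90)%180)-90)), 'q1,q7',o['q'][[0,6]].round(2))
E
python3 -c "
from h import *
plan(.421,.218,.2,60)"
python3 -m crank '[{"x":-43,"y":-43},{"x":-43,"y":-43},{"x":-43,"y":-43},{"x":-43,"y":-43},{"x":-43,"y":-43},{"x":-43,"y":-43},{"x":-43,"y":-43},{"x":-43,"y":-43},{"az":7},{"az":7},{}]'
python3 -c "
from h import *
plan(.421,.218,.2,60)
snap('wrist','w1')"
```

```text
t 0.1 pos [0.1875 0.6478 0.1992] yaw 73.9 w 1.0 F [-0.2  0.5  0.6] tilt [-0.02 -0.09]
shift [-3.438e+02 -3.479e+02 -2.000e-01] az 13.9 q1,q7 [-1.4  -0.08]
t 0.1 pos [0.1875 0.6478 0.1992] yaw 73.9 w 1.0 F [-0.2  0.5  0.6] tilt [-0.02 -0.09]
shift [-3.438e+02 -3.479e+02 -2.000e-01] az 13.9 q1,q7 [-1.4  -0.08]schema error: expected keys jaw, x, y, z, ax, ay, az
```

View pics/w1.png

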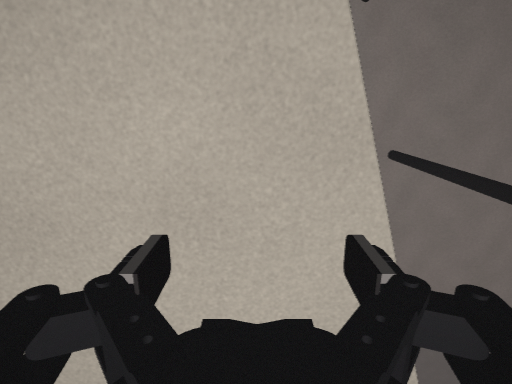

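The wrist view shows only the fingers, table edge and floor; the move was refused because every key is required.

```bash
python3 -m crank '[{"jaw":100,"x":-43,"y":-43,"z":0,"ax":0,"ay":0,"az":0},{"jaw":100,"x":-43,"y":-43,"z":0,"ax":0,"ay":0,"az":0},{"jaw":100,"x":-43,"y":-43,"z":0,"ax":0,"ay":0,"az":0},{"jaw":100,"x":-43,"y":-43,"z":0,"ax":0,"ay":0,"az":0},{"jaw":100,"x":-43,"y":-43,"z":0,"ax":0,"ay":0,"az":0},{"jaw":100,"x":-43,"y":-43,"z":0,"ax":0,"ay":0,"az":0},{"jaw":100,"x":-43,"y":-43,"z":0,"ax":0,"ay":0,"az":0},{"jaw":100,"x":-43,"y":-43,"z":0,"ax":0,"ay":0,"az":0},{"jaw":100,"x":0,"y":0,"z":0,"ax":0,"ay":0,"az":7},{"jaw":100,"x":0,"y":0,"z":0,"ax":0,"ay":0,"az":7},{"jaw":100,"x":0,"y":0,"z":0,"ax":0,"ay":0,"az":0}]'
python3 -c "
from h import *
plan(.421,.218,.2,60)
snap('wrist','w2')"
```

```text
t: 1.52
eef_pos: [0.4223, 0.2221, 0.2]
tool_rot: [-0.0, 0.26, 0.966, -0.0]
contact_force: [-0.3, 0.1, 0.2]
gripper_width: 1.001
t 1.52 pos [0.4223 0.2221 0.2   ] yaw 59.9 w 1.001 F [-0.3  0.1  0.2] tilt [-0.02 -0.01]
shift [-0.9 -4.2 -0. ] az -0.1 q1,q7 [-0.85  0.48]
```

View pics/w2.png

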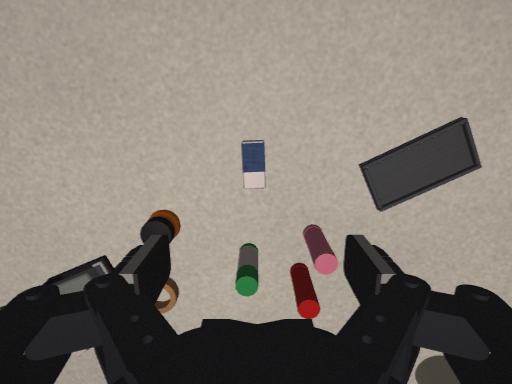

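The wrist picture shows eraser (254,164), green glue (247,270), with pink (320,250) and red (306,292) to its right, jar (160,227), dock (420,164). Measuring in world coordinates.

```bash
cat >> ortho.py <<'E'
def objs(f,zmin=.006,zmax=.12,box=(.25,1,-.55,.55)):
    P,C=cloud(f); k=np.load(f'pics/{f}.npz')
    m=(P[:,0]>box[0])&(P[:,0]<box[1])&(P[:,1]>box[2])&(P[:,1]<box[3])&(P[:,2]<zmax); Q=P[m];c=C[m].astype(int)
    print(f,'cam',(-k['R'].T@k['t']).round(3),'table z',np.median(Q[abs(Q[:,2])<.006,2]).round(4))
    hi=Q[:,2]>zmin; img=np.zeros((900,1200),np.uint8); ix=((Q[:,0]-.2)*1000).astype(int); iy=((Q[:,1]+.6)*1000).astype(int)
    img[ix[hi],iy[hi]]=255; img=cv2.dilate(img,np.ones((5,5)))
    n,l,st,ce=cv2.connectedComponentsWithStats(img); L=l[ix,iy]
    for i in range(1,n):
        s=hi&(L==i)
        if s.sum()<60: continue
        q=Q[s]; t=q[q[:,2]>np.percentile(q[:,2],97)-.006]
        r=cv2.minAreaRect(t[:,:2].astype(np.float32)*1000)
        print(s.sum(),'bbox',q.min(0).round(3),q.max(0).round(3),'top',np.round(r[0]),np.round(r[1]),round(r[2],1),'col',np.median(c[s],0))
E
python3 -c "
from ortho import *
objs('w2')"
```

```text
w2 cam [0.364 0.256 0.373] table z -0.0004
1079 bbox [0.388 0.194 0.006] [0.452 0.244 0.018] top [420. 218.] [28. 60.] 60.4 col [56. 70. 97.]
855 bbox [0.41  0.051 0.006] [0.453 0.093 0.042] top [428.  74.] [39. 31.] 60.0 col [41. 38. 31.]
1108 bbox [ 0.417 -0.121  0.006] [ 0.452 -0.029  0.049] top [435. -53.] [49. 19.] 83.6 col [52.  52.  50.5]
1818 bbox [0.49  0.331 0.006] [0.566 0.469 0.016] top [528. 400.] [135.  68.] 86.2 col [55. 54. 56.]
348 bbox [ 0.503 -0.009  0.006] [0.541 0.033 0.02 ] top [525.  17.] [23. 47.] 38.0 col [126.5  92.5  61. ]
1000 bbox [0.512 0.137 0.006] [0.538 0.162 0.087] top [524. 149.] [25. 26.] 59.9 col [44. 71. 62.]
1014 bbox [0.531 0.226 0.006] [0.558 0.252 0.087] top [545. 239.] [26. 25.] 22.6 col [86. 47. 56.]
1063 bbox [0.573 0.183 0.006] [0.601 0.209 0.087] top [587. 196.] [26. 26.] 52.8 col [69. 18. 17.]
814 bbox [0.823 0.267 0.006] [0.853 0.321 0.051] top [826. 305.] [26.  5.] 82.7 col [70. 66. 59.]
```

```bash
python3 -m crank '[{"jaw":60,"x":0,"y":-4,"z":60,"ax":0,"ay":0,"az":0},{"jaw":60,"x":0,"y":0,"z":60,"ax":0,"ay":0,"az":0},{"jaw":60,"x":0,"y":0,"z":50,"ax":0,"ay":0,"az":0},{"jaw":60,"x":0,"y":0,"z":28,"ax":0,"ay":0,"az":0},{"jaw":0,"x":0,"y":0,"z":0,"ax":0,"ay":0,"az":0},{"jaw":0,"x":0,"y":0,"z":0,"ax":0,"ay":0,"az":0},{"jaw":0,"x":0,"y":0,"z":0,"ax":0,"ay":0,"az":0},{"jaw":0,"x":0,"y":0,"z":0,"ax":0,"ay":0,"az":0},{"jaw":0,"x":0,"y":0,"z":0,"ax":0,"ay":0,"az":0},{"jaw":0,"x":0,"y":0,"z":0,"ax":0,"ay":0,"az":0},{"jaw":0,"x":0,"y":0,"z":-60,"ax":0,"ay":0,"az":0},{"jaw":0,"x":0,"y":0,"z":-60,"ax":0,"ay":0,"az":0}]' 40
python3 -c "
from h import *
plan(.709,.042,.12,86)"
```

```text
t: 3.08
eef_pos: [0.4198, 0.2183, 0.1229]
tool_rot: [-0.001, 0.26, 0.966, -0.001]
contact_force: [1.0, 0.4, 0.3]
gripper_width: 0.004
t 3.08 pos [0.4198 0.2183 0.1229] yaw 59.9 w 0.004 F [1.  0.4 0.3] tilt [-0.1 -0.1]
shift [-338.6   -7.2    2.7] az -26.1 q1,q7 [-0.84  0.53]
```

The jaws shut on nothing. Looking again.

```bash
python3 -c "
from ortho import *
snap('wrist','w3'); objs('w3',box=(.36,.48,.1,.32),zmax=.04)"
```

```text
w3 cam [0.362 0.253 0.296] table z -0.0004
1691 bbox [0.388 0.194 0.006] [0.453 0.244 0.018] top [420. 219.] [28. 60.] 62.4 col [ 61.  76. 106.]
```

View pics/w3.png

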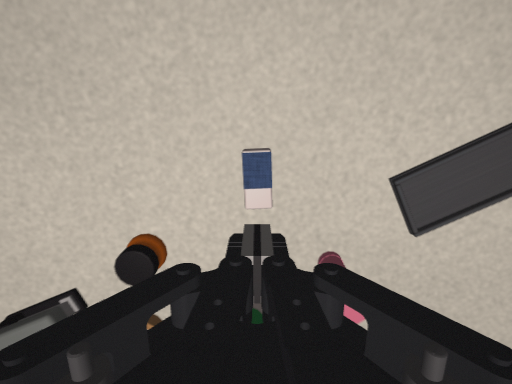

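Eraser untouched at (257,178), jaws shut above it: perhaps the fingers had not closed before the lift. Repeating in smaller steps and watching the width.

```bash
python3 -m crank '[{"jaw":60,"x":0,"y":0,"z":0,"ax":0,"ay":0,"az":0},{"jaw":60,"x":0,"y":0,"z":0,"ax":0,"ay":0,"az":0},{"jaw":60,"x":0,"y":0,"z":0,"ax":0,"ay":0,"az":0},{"jaw":60,"x":0,"y":0,"z":0,"ax":0,"ay":0,"az":0},{"jaw":60,"x":0,"y":0,"z":50,"ax":0,"ay":0,"az":0},{"jaw":60,"x":0,"y":0,"z":50,"ax":0,"ay":0,"az":-2},{"jaw":60,"x":0,"y":0,"z":20,"ax":0,"ay":0,"az":0},{"jaw":60,"x":0,"y":0,"z":0,"ax":0,"ay":0,"az":0}]' 40
python3 -m crank '[{"jaw":0,"x":0,"y":0,"z":0,"ax":0,"ay":0,"az":0},{"jaw":0,"x":0,"y":0,"z":0,"ax":0,"ay":0,"az":0},{"jaw":0,"x":0,"y":0,"z":0,"ax":0,"ay":0,"az":0},{"jaw":0,"x":0,"y":0,"z":0,"ax":0,"ay":0,"az":0}]' 40
python3 -m crank '[{"jaw":0,"x":0,"y":0,"z":0,"ax":0,"ay":0,"az":0},{"jaw":0,"x":0,"y":0,"z":0,"ax":0,"ay":0,"az":0},{"jaw":0,"x":0,"y":0,"z":0,"ax":0,"ay":0,"az":0},{"jaw":0,"x":0,"y":0,"z":0,"ax":0,"ay":0,"az":0}]' 40
```

```text
t: 4.12
eef_pos: [0.4191, 0.2177, 0.0004]
tool_rot: [-0.001, 0.243, 0.97, -0.002]
contact_force: [0.7, 0.6, 0.2]
gripper_width: 0.6
t: 4.62
eef_pos: [0.4207, 0.2191, 0.0026]
tool_rot: [0.0, 0.243, 0.97, 0.0]
contact_force: [-0.3, -0.8, 0.0]
gripper_width: 0.002
t: 5.12
eef_pos: [0.4205, 0.2188, 0.0021]
tool_rot: [-0.0, 0.243, 0.97, -0.0]
contact_force: [-1.0, 0.1, 0.1]
gripper_width: -0.0
```

```bash
python3 -c "
from ortho import *
snap('wrist','w4'); snap('side','d4'); objs('w4',box=(.34,.50,.1,.32),zmax=.04)
a=cv2.imread('pics/w4.png')[100:340,130:390]; b=cv2.imread('pics/d4.png')[230:350,200:400]
cv2.imwrite('pics/c4.png',np.hstack([cv2.resize(a,(390,400)),cv2.resize(b,(400,400*120//200)) if 0 else cv2.copyMakeBorder(cv2.resize(b,(400,240)),0,160,0,0,0)]))
k=np.load('pics/w4.npz')
for X in ([.4205,.2188,.002],[.4205,.2188,.021]):
  c=k['R']@X+k['t'];print(c[0]/c[2]*k['fx']+k['cx'],c[1]/c[2]*k['fy']+k['cy'],c[2])
"
```

```text
w4 cam [0.361 0.251 0.175] table z -0.0004
2685 bbox [0.388 0.205 0.006] [0.43  0.244 0.04 ] top [413. 224.] [23.  5.] 62.1 col [56. 69. 96.]
255.91296336740288 218.97615042501954 0.1850714067029409
255.8255423868263 231.07076356792993 0.16675895207716432
```

View pics/c4.png

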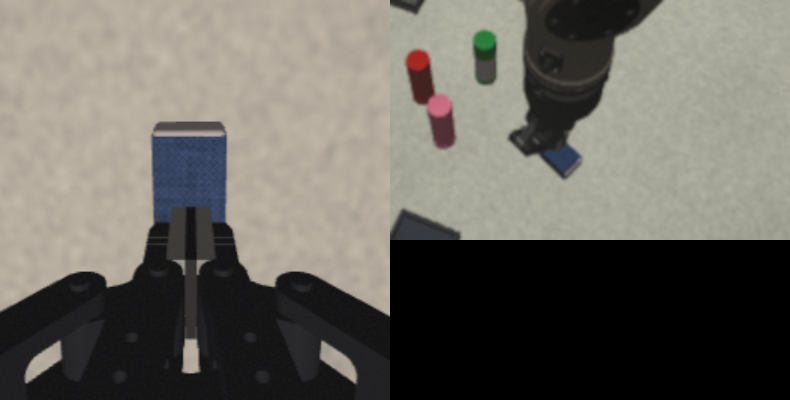

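```bash
python3 -c "
from ortho import *
for v in range(206,262,5): print(v,[W('w4',u,v,r=0).round(4).tolist() for u in (250,256,262)])
"; sed -i 's/$//' h.py
```

```text
206 [[0.4072, 0.2221, 0.0157], [0.4088, 0.2252, 0.0159], [0.4101, 0.2284, 0.0168]]
211 [[0.4097, 0.2207, 0.0161], [0.4112, 0.2239, 0.0167], [0.4131, 0.2268, 0.0159]]
216 [[0.4125, 0.2192, 0.0158], [0.4139, 0.2225, 0.0168], [0.4157, 0.2254, 0.0161]]
221 [[0.4149, 0.2179, 0.0168], [0.4168, 0.2209, 0.0162], [0.4184, 0.224, 0.0164]]
226 [[0.4095, 0.2215, 0.0398], [0.4112, 0.224, 0.0392], [0.4121, 0.2269, 0.0405]]
231 [[0.4098, 0.2214, 0.0454], [0.4108, 0.2242, 0.0462], [0.412, 0.2268, 0.0466]]
236 [[0.4097, 0.2217, 0.0516], [0.4109, 0.2241, 0.0517], [0.4126, 0.2264, 0.0508]]
241 [[0.4093, 0.222, 0.0579], [0.4108, 0.2242, 0.0572], [0.412, 0.2266, 0.0575]]
246 [[0.4095, 0.222, 0.0624], [0.4111, 0.2241, 0.0615], [0.4124, 0.2263, 0.0613]]
251 [[0.4099, 0.2219, 0.0662], [0.4105, 0.2244, 0.0674], [0.4121, 0.2263, 0.0664]]
256 [[0.4101, 0.2219, 0.0701], [0.4109, 0.2242, 0.0707], [0.4119, 0.2264, 0.071]]
261 [[0.409, 0.2226, 0.0764], [0.4132, 0.223, 0.0701], [0.4138, 0.2253, 0.0711]]
```

The shut fingertips lie at z ≈ 0.037 m by the wrist depth while the TCP reads 0.002 (the xy matches): the reported TCP z is ~35 mm too low relative to the real fingertips. The camera heights hold (table at 0, eraser top at 16 mm), so I'll go by those and descend a further 32 mm, watching the force.

```bash
python3 -m crank '[{"jaw":60,"x":0,"y":0,"z":0,"ax":0,"ay":0,"az":0},{"jaw":60,"x":0,"y":0,"z":0,"ax":0,"ay":0,"az":0},{"jaw":60,"x":0,"y":0,"z":0,"ax":0,"ay":0,"az":0},{"jaw":60,"x":0,"y":0,"z":0,"ax":0,"ay":0,"az":0},{"jaw":60,"x":0,"y":0,"z":16,"ax":0,"ay":0,"az":0},{"jaw":60,"x":0,"y":0,"z":16,"ax":0,"ay":0,"az":0}]' 40
python3 -m crank '[{"jaw":0,"x":0,"y":0,"z":0,"ax":0,"ay":0,"az":0},{"jaw":0,"x":0,"y":0,"z":0,"ax":0,"ay":0,"az":0},{"jaw":0,"x":0,"y":0,"z":0,"ax":0,"ay":0,"az":0},{"jaw":0,"x":0,"y":0,"z":0,"ax":0,"ay":0,"az":0}]' 40
```

```text
t: 5.98
eef_pos: [0.4202, 0.2188, -0.0311]
tool_rot: [-0.0, 0.243, 0.97, -0.0]
contact_force: [0.2, -0.7, 0.3]
gripper_width: 0.602
t: 6.48
eef_pos: [0.4207, 0.219, -0.0296]
tool_rot: [0.0, 0.243, 0.97, 0.0]
contact_force: [-0.3, -0.6, -1.7]
gripper_width: 0.319
```

Gripped (27 mm). Lift and carry to the tray.

```bash
python3 -m crank '[{"jaw":0,"x":0,"y":0,"z":-50,"ax":0,"ay":0,"az":0},{"jaw":0,"x":0,"y":0,"z":-50,"ax":0,"ay":0,"az":0},{"jaw":0,"x":0,"y":0,"z":-40,"ax":0,"ay":0,"az":-8},{"jaw":0,"x":0,"y":0,"z":0,"ax":0,"ay":0,"az":-8},{"jaw":0,"x":0,"y":0,"z":0,"ax":0,"ay":0,"az":-8}]' 40
python3 -c "
from h import *
plan(.7095,.037,-.015,86)"
```

```text
t: 7.1
eef_pos: [0.4207, 0.2192, 0.1111]
tool_rot: [0.001, 0.034, 0.999, 0.001]
contact_force: [0.3, 0.3, -0.5]
gripper_width: 0.316
t 7.1 pos [0.4207 0.2192 0.1111] yaw 86.1 w 0.316 F [ 0.3  0.3 -0.5] tilt [0.09 0.08]
shift [-300.2 -162.4  126.3] az 0.1 q1,q7 [-0.77  0.96]
```

```bash
python3 -m crank '[{"jaw":0,"x":-50,"y":-27,"z":0,"ax":0,"ay":0,"az":0},{"jaw":0,"x":-50,"y":-27,"z":0,"ax":0,"ay":0,"az":0},{"jaw":0,"x":-50,"y":-27,"z":0,"ax":0,"ay":0,"az":0},{"jaw":0,"x":-50,"y":-27,"z":0,"ax":0,"ay":0,"az":0},{"jaw":0,"x":-50,"y":-27,"z":0,"ax":0,"ay":0,"az":0},{"jaw":0,"x":-50,"y":-27,"z":0,"ax":0,"ay":0,"az":0},{"jaw":0,"x":0,"y":0,"z":40,"ax":0,"ay":0,"az":0},{"jaw":0,"x":0,"y":0,"z":40,"ax":0,"ay":0,"az":0},{"jaw":0,"x":0,"y":0,"z":30,"ax":0,"ay":0,"az":0},{"jaw":0,"x":0,"y":0,"z":0,"ax":0,"ay":0,"az":0}]'
python3 -c "
from ortho import *
plan(.7095,.037,-.023,86)
snap('wrist','w5');objs('w5',zmin=.004,box=(.6,.85,-.12,.12),zmax=.03)"
```

```text
t: 8.35
eef_pos: [0.7054, 0.0355, -0.0026]
tool_rot: [-0.003, 0.036, 0.999, -0.0]
contact_force: [0.1, -0.3, 0.5]
gripper_width: 0.317
t 8.35 pos [ 0.7054  0.0355 -0.0026] yaw 85.9 w 0.317 F [ 0.1 -0.3  0.5] tilt [-0.32 -0.03]
shift [-4.1  1.8 20.4] az -0.1 q1,q7 [-0.28  1.52]
w5 cam [0.639 0.041 0.171] table z 0.0012
40846 bbox [ 0.625 -0.087  0.004] [0.75  0.092 0.03 ] top [693.   3.] [171. 122.] 85.3 col [136. 128. 125.]
1117 bbox [0.744 0.005 0.004] [0.778 0.057 0.007] top [762.  32.] [52. 32.] 84.8 col [124. 117. 115.]
186 bbox [ 0.759 -0.065  0.004] [ 0.773 -0.052  0.013] top [767. -57.] [ 6. 19.] 37.5 col [120. 114. 111.]
98 bbox [ 0.774 -0.037  0.014] [ 0.779 -0.028  0.023] top [776. -33.] [4. 9.] 41.7 col [99. 93. 92.]
156 bbox [0.801 0.097 0.004] [0.825 0.12  0.006] top [812. 109.] [32.  5.] 45.2 col [225.5 211.  198.5]
```

```bash
python3 -m crank '[{"jaw":0,"x":-4,"y":2,"z":20,"ax":0,"ay":0,"az":0},{"jaw":0,"x":0,"y":0,"z":1,"ax":0,"ay":0,"az":0},{"jaw":0,"x":0,"y":0,"z":0,"ax":0,"ay":0,"az":0},{"jaw":50,"x":0,"y":0,"z":0,"ax":0,"ay":0,"az":0},{"jaw":50,"x":0,"y":0,"z":0,"ax":0,"ay":0,"az":0},{"jaw":60,"x":0,"y":0,"z":0,"ax":0,"ay":0,"az":0},{"jaw":60,"x":0,"y":0,"z":-50,"ax":0,"ay":0,"az":0},{"jaw":60,"x":0,"y":0,"z":-50,"ax":0,"ay":0,"az":0},{"jaw":60,"x":0,"y":0,"z":-40,"ax":0,"ay":0,"az":0},{"jaw":60,"x":0,"y":0,"z":0,"ax":0,"ay":0,"az":0}]'
python3 -c "
from ortho import *
snap('wrist','w6');objs('w6',zmin=.012,box=(.64,.775,-.07,.08),zmax=.04)
plan(.525,.1495,.12,86)"
```

```text
t: 9.65
eef_pos: [0.715, 0.0372, 0.1237]
tool_rot: [0.004, 0.036, 0.999, 0.001]
contact_force: [0.1, -0.3, -0.3]
gripper_width: 0.599
w6 cam [0.647 0.042 0.297] table z 0.0045
104 bbox [0.64  0.04  0.019] [0.643 0.08  0.023] top [640.  60.] [40.  3.] 85.9 col [101.5  95.5  93. ]
1755 bbox [0.682 0.021 0.013] [0.744 0.054 0.023] top [713.  37.] [28. 60.] 84.9 col [ 67.  83. 115.]
158 bbox [0.725 0.076 0.012] [0.775 0.08  0.023] top [750.  80.] [ 4. 49.] 85.8 col [79. 75. 74.]
122 bbox [ 0.771 -0.07   0.012] [ 0.775 -0.049  0.023] top [773. -61.] [19.  4.] 87.3 col [50.5 48.  47. ]
t 9.7 pos [0.7132 0.0373 0.1211] yaw 85.8 w 0.602 F [-0.9  0.2 -0.4] tilt [0.2  0.03]
shift [195.9  98.3   0.5] az -0.2 q1,q7 [-0.31  1.49]
```

Eraser lies in the tray (top at 21 mm, centre (0.713, 0.037)). Candidates for the far glue stick in the side picture: green cap (387,400), red (337,418), pink (352,455); the green-capped white one fits. Going above it for a confirming crop.

```bash
python3 -m crank '[{"jaw":60,"x":49,"y":24.5,"z":0,"ax":0,"ay":0,"az":0},{"jaw":60,"x":49,"y":24.5,"z":0,"ax":0,"ay":0,"az":0},{"jaw":60,"x":49,"y":24.5,"z":0,"ax":0,"ay":0,"az":0},{"jaw":60,"x":49,"y":24.5,"z":0,"ax":0,"ay":0,"az":0},{"jaw":60,"x":0,"y":0,"z":0,"ax":0,"ay":0,"az":0}]'
python3 -c "
from ortho import *
snap('wrist','w7');objs('w7',zmin=.012,box=(.45,.65,.08,.32),zmax=.1)
plan(.525,.1495,.008,86)
a=cv2.imread('pics/w7.png')[100:320,120:420]; cv2.imwrite('pics/c7.png',cv2.resize(a,(600,440)))"
```

```text
t: 10.32
eef_pos: [0.5187, 0.1518, 0.1174]
tool_rot: [-0.003, 0.033, 0.999, -0.0]
contact_force: [-0.7, 0.1, 0.0]
gripper_width: 0.597
w7 cam [0.453 0.157 0.291] table z -0.0004
1445 bbox [0.512 0.136 0.012] [0.538 0.162 0.087] top [525. 149.] [25. 26.] 89.6 col [ 56. 135.  74.]
1886 bbox [0.532 0.226 0.012] [0.558 0.253 0.087] top [545. 239.] [26. 26.] 16.1 col [95. 54. 63.]
705 bbox [0.574 0.183 0.012] [0.601 0.199 0.087] top [590. 187.] [24.  8.] 15.1 col [79. 19. 18.]
129 bbox [0.638 0.08  0.012] [0.65  0.092 0.023] top [644.  86.] [12. 12.] 89.9 col [63. 59. 58.]
t 10.38 pos [0.5214 0.1502 0.118 ] yaw 86.0 w 0.6 F [ 0.8 -1.  -0.5] tilt [-0.15 -0.02]
shift [ -3.9  -0.4 110. ] az 0.0 q1,q7 [-0.59  1.22]
```

View pics/c7.png

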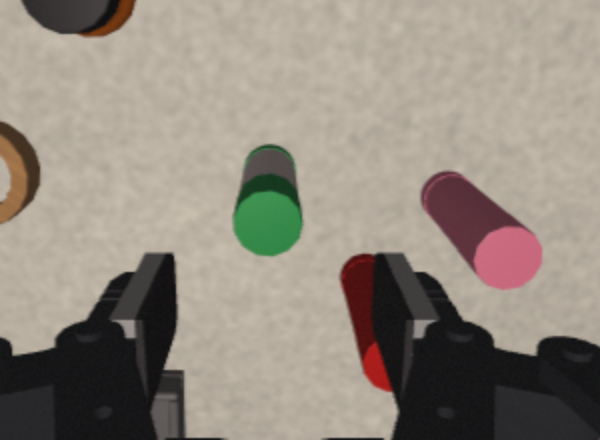

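The crop confirms the white stick with green cap (268,220), with red and pink to its right, clear of the fingers. Descend, grip, lift.

```bash
python3 -m crank '[{"jaw":60,"x":-4,"y":0,"z":40,"ax":0,"ay":0,"az":0},{"jaw":60,"x":0,"y":0,"z":40,"ax":0,"ay":0,"az":0},{"jaw":60,"x":0,"y":0,"z":28,"ax":0,"ay":0,"az":0},{"jaw":0,"x":0,"y":0,"z":0,"ax":0,"ay":0,"az":0},{"jaw":0,"x":0,"y":0,"z":0,"ax":0,"ay":0,"az":0},{"jaw":0,"x":0,"y":0,"z":0,"ax":0,"ay":0,"az":0},{"jaw":0,"x":0,"y":0,"z":0,"ax":0,"ay":0,"az":0}]' 40
python3 -m crank '[{"jaw":0,"x":0,"y":0,"z":-50,"ax":0,"ay":0,"az":0},{"jaw":0,"x":0,"y":0,"z":-60,"ax":0,"ay":0,"az":0},{"jaw":0,"x":0,"y":0,"z":-40,"ax":0,"ay":0,"az":0},{"jaw":0,"x":0,"y":0,"z":0,"ax":0,"ay":0,"az":0}]' 40
python3 -c "
from h import *
plan(.523,-.355,.15,86)"
```

```text
t: 11.25
eef_pos: [0.5284, 0.1491, 0.0121]
tool_rot: [0.001, 0.036, 0.999, 0.0]
contact_force: [0.8, 0.3, -0.1]
gripper_width: 0.297
t: 11.75
eef_pos: [0.5302, 0.1498, 0.1652]
tool_rot: [0.004, 0.036, 0.999, 0.002]
contact_force: [-0.6, -0.0, -1.0]
gripper_width: 0.294
t 11.75 pos [0.5302 0.1498 0.1652] yaw 85.9 w 0.294 F [-0.6 -0.  -1. ] tilt [0.42 0.21]
shift [ -29.2 -504.1   13.4] az -0.1 q1,q7 [-0.6   1.21]
```

```bash
python3 -m crank '[{"jaw":0,"x":-3,"y":-50,"z":0,"ax":0,"ay":0,"az":0},{"jaw":0,"x":-3,"y":-60,"z":0,"ax":0,"ay":0,"az":0},{"jaw":0,"x":-3,"y":-60,"z":0,"ax":0,"ay":0,"az":0},{"jaw":0,"x":-3,"y":-60,"z":0,"ax":0,"ay":0,"az":0},{"jaw":0,"x":-3,"y":-60,"z":0,"ax":0,"ay":0,"az":0},{"jaw":0,"x":-3,"y":-60,"z":0,"ax":0,"ay":0,"az":0},{"jaw":0,"x":-3,"y":-60,"z":0,"ax":0,"ay":0,"az":0},{"jaw":0,"x":-3,"y":-60,"z":0,"ax":0,"ay":0,"az":0},{"jaw":0,"x":-3,"y":-60,"z":0,"ax":0,"ay":0,"az":0},{"jaw":0,"x":-3,"y":-60,"z":0,"ax":0,"ay":0,"az":0},{"jaw":0,"x":0,"y":0,"z":0,"ax":0,"ay":0,"az":0},{"jaw":0,"x":0,"y":0,"z":0,"ax":0,"ay":0,"az":0}]'
python3 -c "
from ortho import *
snap('wrist','w8');objs('w8',zmin=.02,box=(.4,.65,-.55,-.28),zmax=.035)
plan(.519,-.444,.15,86)"
```

```text
t: 13.25
eef_pos: [0.5145, -0.4409, 0.1599]
tool_rot: [-0.001, 0.036, 0.999, 0.001]
contact_force: [-0.5, 0.7, 0.7]
gripper_width: 0.292
w8 cam [ 0.448 -0.436  0.333] table z -0.0004
8666 bbox [ 0.474 -0.494  0.02 ] [ 0.571 -0.308  0.03 ] top [ 523. -401.] [181.  80.] 84.4 col [147.  95.  59.]
t 13.3 pos [ 0.5152 -0.4399  0.1601] yaw 85.9 w 0.296 F [-0.5  1.4 -0.5] tilt [-0.04  0.11]
shift [-4.1 -3.8 10.1] az -0.1 q1,q7 [0.32 2.33]
```

View pics/w8.png

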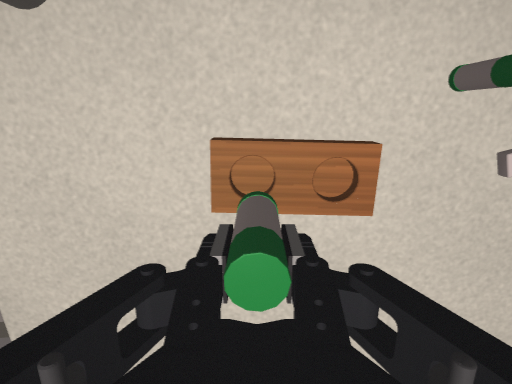

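```bash
python3 -c "
from ortho import *
P,C=cloud('w8'); g=(C[:,1]>1.5*C[:,0])&(C[:,1]>60)&(P[:,1]<-.36)&(P[:,1]>-.5)&(P[:,2]>.05); q=P[g]; print(q.min(0),q.max(0)); t=q[q[:,2]>q[:,2].max()-.006]; print((t.min(0)+t.max(0))/2,t.max(0)-t.min(0))
print([W('w8',u,v) for u,v in((257,262),(257,282),(257,300))])
print('well',W('w8',252,176,.028))
plan(.5225,-.446,.023,86)"
```

```text
[ 0.49835758 -0.45459494  0.1517683 ] [ 0.52504887 -0.42666356  0.23740067]
[ 0.51184566 -0.4403055   0.23440835] [0.02640643 0.0260762  0.00598464]
[array([ 0.50306835, -0.43964465,  0.23493958]), array([ 0.51145326, -0.44025617,  0.23514312]), array([ 0.51960995, -0.44084995,  0.23486729])]
well [ 0.51638319 -0.44551513  0.028     ]
t 13.3 pos [ 0.5152 -0.4399  0.1601] yaw 85.9 w 0.296 F [-0.5  1.4 -0.5] tilt [-0.04  0.11]
shift [ -7.8  -5.8 137.1] az -0.1 q1,q7 [0.32 2.33]
```

```bash
python3 -m crank '[{"jaw":0,"x":-7,"y":-5.5,"z":0,"ax":0,"ay":0,"az":0},{"jaw":0,"x":0,"y":0,"z":50,"ax":0,"ay":0,"az":0},{"jaw":0,"x":0,"y":0,"z":50,"ax":0,"ay":0,"az":0},{"jaw":0,"x":0,"y":0,"z":20,"ax":0,"ay":0,"az":0},{"jaw":0,"x":0,"y":0,"z":17,"ax":0,"ay":0,"az":0},{"jaw":0,"x":0,"y":0,"z":0,"ax":0,"ay":0,"az":0}]'
python3 -c "
from h import *
plan(.5225,-.446,.023,86)"
```

```text
t: 14.05
eef_pos: [0.5218, -0.4476, 0.024]
tool_rot: [-0.0, 0.036, 0.999, 0.0]
contact_force: [0.6, -0.5, -0.7]
gripper_width: 0.293
t 14.05 pos [ 0.5218 -0.4476  0.024 ] yaw 85.9 w 0.293 F [ 0.6 -0.5 -0.7] tilt [-0.01  0.01]
shift [-0.6  1.7  1. ] az -0.1 q1,q7 [0.37 2.38]
```

```bash
python3 -m crank '[{"jaw":0,"x":0,"y":0,"z":1.5,"ax":0,"ay":0,"az":0},{"jaw":45,"x":0,"y":0,"z":0,"ax":0,"ay":0,"az":0},{"jaw":55,"x":0,"y":0,"z":0,"ax":0,"ay":0,"az":0},{"jaw":60,"x":0,"y":0,"z":0,"ax":0,"ay":0,"az":0},{"jaw":60,"x":0,"y":0,"z":-40,"ax":0,"ay":0,"az":0},{"jaw":60,"x":0,"y":0,"z":-50,"ax":0,"ay":0,"az":0},{"jaw":60,"x":0,"y":0,"z":-30,"ax":0,"ay":0,"az":0},{"jaw":60,"x":0,"y":0,"z":0,"ax":0,"ay":0,"az":0}]'
python3 -c "
from ortho import *
snap('wrist','w9');objs('w9',zmin=.035,box=(.4,.65,-.55,-.15),zmax=.105)
plan(.436,-.213,.13,86)"
```

```text
t: 15.05
eef_pos: [0.5229, -0.4492, 0.1459]
tool_rot: [0.002, 0.036, 0.999, -0.002]
contact_force: [-0.3, -0.6, -0.9]
gripper_width: 0.599
w9 cam [ 0.455 -0.443  0.319] table z -0.0004
433 bbox [ 0.419 -0.23   0.035] [ 0.445 -0.216  0.054] top [ 433. -227.] [19.  6.] 7.2 col [84. 76. 74.]
1130 bbox [ 0.506 -0.461  0.035] [ 0.533 -0.435  0.097] top [ 520. -448.] [26. 26.] 85.5 col [ 61. 141.  77.]
t 15.1 pos [ 0.522  -0.4481  0.1437] yaw 85.9 w 0.6 F [ 0.1  0.6 -0.7] tilt [ 0.11 -0.06]
shift [102.8 228.3  13.3] az -0.1 q1,q7 [0.33 2.34]
```

```bash
python3 -m crank '[{"jaw":60,"x":20,"y":46,"z":0,"ax":0,"ay":0,"az":0},{"jaw":60,"x":20,"y":46,"z":0,"ax":0,"ay":0,"az":0},{"jaw":60,"x":20,"y":46,"z":0,"ax":0,"ay":0,"az":0},{"jaw":60,"x":20,"y":46,"z":0,"ax":0,"ay":0,"az":0},{"jaw":60,"x":20,"y":46,"z":0,"ax":0,"ay":0,"az":0},{"jaw":60,"x":0,"y":0,"z":0,"ax":0,"ay":0,"az":0},{"jaw":60,"x":0,"y":0,"z":0,"ax":0,"ay":0,"az":0}]'
python3 -c "
from ortho import *
snap('wrist','w10');objs('w10',zmin=.012,box=(.35,.65,-.3,-.01),zmax=.1)
plan(.432,-.215,.01,86)"
```

```text
t: 15.98
eef_pos: [0.4383, -0.2114, 0.1421]
tool_rot: [-0.0, 0.036, 0.999, -0.0]
contact_force: [-0.2, -0.3, -0.0]
gripper_width: 0.598
w10 cam [ 0.372 -0.206  0.315] table z -0.0004
1101 bbox [ 0.418 -0.228  0.012] [ 0.444 -0.203  0.087] top [ 431. -216.] [26. 26.] 88.2 col [ 62. 140.  78.]
3071 bbox [ 0.418 -0.125  0.012] [ 0.453 -0.032  0.05 ] top [436. -78.] [92. 26.] 83.3 col [109. 110. 105.]
344 bbox [ 0.494 -0.022  0.012] [ 0.537 -0.01   0.019] top [515. -16.] [12. 43.] 90.0 col [145. 105.  67.]
489 bbox [ 0.504 -0.14   0.012] [ 0.533 -0.102  0.018] top [ 521. -121.] [30. 33.] 11.6 col [55. 68. 96.]
t 16.02 pos [ 0.4385 -0.212   0.1423] yaw 85.8 w 0.599 F [ 0.4 -0.4 -0.6] tilt [-0.02 -0.03]
shift [  6.2  -3.4 132.3] az -0.2 q1,q7 [-0.05  1.96]
```

```bash
python3 -m crank '[{"jaw":60,"x":7,"y":-4,"z":0,"ax":0,"ay":0,"az":0},{"jaw":60,"x":0,"y":0,"z":50,"ax":0,"ay":0,"az":0},{"jaw":60,"x":0,"y":0,"z":50,"ax":0,"ay":0,"az":0},{"jaw":60,"x":0,"y":0,"z":32,"ax":0,"ay":0,"az":0},{"jaw":0,"x":0,"y":0,"z":0,"ax":0,"ay":0,"az":0},{"jaw":0,"x":0,"y":0,"z":0,"ax":0,"ay":0,"az":0},{"jaw":0,"x":0,"y":0,"z":0,"ax":0,"ay":0,"az":0},{"jaw":0,"x":0,"y":0,"z":0,"ax":0,"ay":0,"az":0},{"jaw":0,"x":0,"y":0,"z":-50,"ax":0,"ay":0,"az":0},{"jaw":0,"x":0,"y":0,"z":-50,"ax":0,"ay":0,"az":0},{"jaw":0,"x":0,"y":0,"z":-50,"ax":0,"ay":0,"az":0},{"jaw":0,"x":0,"y":0,"z":0,"ax":0,"ay":0,"az":0}]' 40
python3 -c "
from h import *
plan(.5274,-.356,.16,86)"
```

```text
t: 17.52
eef_pos: [0.434, -0.2156, 0.1647]
tool_rot: [0.004, 0.036, 0.999, -0.001]
contact_force: [-0.2, 0.1, -0.2]
gripper_width: 0.294
t 17.52 pos [ 0.434  -0.2156  0.1647] yaw 85.9 w 0.294 F [-0.2  0.1 -0.2] tilt [ 0.5  -0.08]
shift [-103.3 -133.3    5.7] az -0.1 q1,q7 [-0.08  1.97]
```

```bash
python3 -m crank '[{"jaw":0,"x":-34,"y":-44,"z":0,"ax":0,"ay":0,"az":0},{"jaw":0,"x":-34,"y":-44,"z":0,"ax":0,"ay":0,"az":0},{"jaw":0,"x":-34,"y":-44,"z":0,"ax":0,"ay":0,"az":0},{"jaw":0,"x":0,"y":0,"z":0,"ax":0,"ay":0,"az":0},{"jaw":0,"x":0,"y":0,"z":0,"ax":0,"ay":0,"az":0}]'
python3 -c "
from ortho import *
snap('wrist','w11');objs('w11',zmin=.02,box=(.4,.65,-.55,-.28),zmax=.035)
P,C=cloud('w11'); g=(C[:,1]>1.5*C[:,0])&(C[:,1]>60)&(P[:,1]<-.3)&(P[:,1]>-.41)&(P[:,2]>.05); q=P[g]; print(q.min(0),q.max(0)); t=q[q[:,2]>q[:,2].max()-.006]; print('cap',(t.min(0)+t.max(0))/2,t.max(0)-t.min(0))
plan(.5274,-.356,.023,86)"
```

```text
t: 18.15
eef_pos: [0.5224, -0.3529, 0.1593]
tool_rot: [-0.001, 0.036, 0.999, 0.001]
contact_force: [-0.9, 0.3, 0.1]
gripper_width: 0.288
w11 cam [ 0.456 -0.348  0.333] table z -0.0004
8102 bbox [ 0.474 -0.495  0.02 ] [ 0.571 -0.308  0.031] top [ 523. -401.] [180.  80.] 84.4 col [149.  98.  60.]
110 bbox [ 0.507 -0.452  0.02 ] [ 0.529 -0.435  0.035] top [ 516. -441.] [25. 10.] 27.2 col [87. 80. 78.]
[ 0.51009879 -0.36546232  0.15135195] [ 0.53657574 -0.33889011  0.23573874]
cap [ 0.52333726 -0.3524572   0.23274849] [0.02647695 0.02601025 0.00598051]
t 18.2 pos [ 0.5225 -0.3524  0.1597] yaw 85.9 w 0.296 F [ 0.5 -1.3 -0.3] tilt [-0.09  0.09]
shift [ -5.4  -3.5 136.6] az -0.1 q1,q7 [0.14 2.22]
```

```bash
python3 -m crank '[{"jaw":0,"x":-4,"y":-3.5,"z":0,"ax":0,"ay":0,"az":0},{"jaw":0,"x":0,"y":0,"z":50,"ax":0,"ay":0,"az":0},{"jaw":0,"x":0,"y":0,"z":50,"ax":0,"ay":0,"az":0},{"jaw":0,"x":0,"y":0,"z":20,"ax":0,"ay":0,"az":0},{"jaw":0,"x":0,"y":0,"z":17,"ax":0,"ay":0,"az":0},{"jaw":0,"x":0,"y":0,"z":1,"ax":0,"ay":0,"az":0},{"jaw":45,"x":0,"y":0,"z":0,"ax":0,"ay":0,"az":0},{"jaw":55,"x":0,"y":0,"z":0,"ax":0,"ay":0,"az":0},{"jaw":60,"x":0,"y":0,"z":0,"ax":0,"ay":0,"az":0},{"jaw":60,"x":0,"y":0,"z":-40,"ax":0,"ay":0,"az":0},{"jaw":60,"x":0,"y":0,"z":-50,"ax":0,"ay":0,"az":0},{"jaw":60,"x":0,"y":0,"z":-30,"ax":0,"ay":0,"az":0}]'
python3 -c "
from ortho import *
snap('wrist','w12');objs('w12',zmin=.035,box=(.4,.65,-.55,-.15),zmax=.105)
plan(.523,-.134,.10,10)"
```

```text
t: 19.7
eef_pos: [0.5278, -0.3582, 0.1455]
tool_rot: [0.001, 0.036, 0.999, -0.001]
contact_force: [-0.1, 0.6, -1.0]
gripper_width: 0.602
w12 cam [ 0.46  -0.353  0.319] table z -0.0004
1478 bbox [ 0.507 -0.461  0.036] [ 0.533 -0.434  0.097] top [ 520. -448.] [26. 26.] 48.0 col [ 54. 124.  72.]
1144 bbox [ 0.516 -0.37   0.035] [ 0.541 -0.344  0.097] top [ 529. -357.] [25. 25.] 3.2 col [ 59. 140.  76.]
t 19.75 pos [ 0.5295 -0.3594  0.1491] yaw 85.8 w 0.6 F [ 1.  -0.3  3.1] tilt [ 0.42 -0.21]
shift [ 23.2 224.5  48.2] az 75.8 q1,q7 [0.15 2.23]
```

Both sticks stand in their wells. Now the second eraser.

```bash
python3 -m crank '[{"jaw":60,"x":6,"y":56,"z":0,"ax":0,"ay":0,"az":0},{"jaw":60,"x":6,"y":56,"z":0,"ax":0,"ay":0,"az":0},{"jaw":60,"x":6,"y":56,"z":0,"ax":0,"ay":0,"az":0},{"jaw":60,"x":6,"y":56,"z":0,"ax":0,"ay":0,"az":0},{"jaw":60,"x":0,"y":0,"z":0,"ax":0,"ay":0,"az":10.5},{"jaw":60,"x":0,"y":0,"z":0,"ax":0,"ay":0,"az":10.5},{"jaw":60,"x":0,"y":0,"z":0,"ax":0,"ay":0,"az":10.5},{"jaw":60,"x":0,"y":0,"z":0,"ax":0,"ay":0,"az":10.5},{"jaw":60,"x":0,"y":0,"z":0,"ax":0,"ay":0,"az":10.5},{"jaw":60,"x":0,"y":0,"z":0,"ax":0,"ay":0,"az":10.5},{"jaw":60,"x":0,"y":0,"z":0,"ax":0,"ay":0,"az":10.5},{"jaw":60,"x":0,"y":0,"z":0,"ax":0,"ay":0,"az":0}]'
python3 -c "
from ortho import *
snap('wrist','w13');objs('w13',zmin=.008,box=(.35,.65,-.3,.1),zmax=.06)
plan(.523,-.134,-.030,11)"
```

```text
t: 21.25
eef_pos: [0.5193, -0.1321, 0.1426]
tool_rot: [0.0, 0.626, 0.78, -0.0]
contact_force: [0.2, 0.5, -0.6]
gripper_width: 0.598
w13 cam [ 0.505 -0.066  0.316] table z -0.0005
3567 bbox [ 0.419 -0.124  0.008] [ 0.454 -0.03   0.05 ] top [436. -77.] [93. 26.] 83.2 col [112. 115. 113.]
1745 bbox [ 0.489 -0.022  0.008] [0.542 0.032 0.02 ] top [515.   5.] [53. 53.] 55.4 col [147. 107.  68.]
1483 bbox [ 0.504 -0.164  0.008] [ 0.541 -0.102  0.018] top [ 523. -133.] [28. 60.] 11.8 col [ 60.  74. 103.]
1669 bbox [ 0.625 -0.079  0.008] [0.65  0.062 0.024] top [633. -10.] [ 25. 139.] 3.4 col [58. 55. 54.]
t 21.3 pos [ 0.5194 -0.1321  0.1426] yaw 12.6 w 0.599 F [-0.6 -0.4  0.7] tilt [ 0.   -0.01]
shift [ -2.6   3.1 172.6] az 1.6 q1,q7 [-0.48  0.7 ]
```

```bash
python3 -m crank '[{"jaw":60,"x":-2,"y":3,"z":40,"ax":0,"ay":0,"az":0},{"jaw":60,"x":0,"y":0,"z":50,"ax":0,"ay":0,"az":0},{"jaw":60,"x":0,"y":0,"z":50,"ax":0,"ay":0,"az":0},{"jaw":60,"x":0,"y":0,"z":32,"ax":0,"ay":0,"az":0},{"jaw":0,"x":0,"y":0,"z":0,"ax":0,"ay":0,"az":0},{"jaw":0,"x":0,"y":0,"z":0,"ax":0,"ay":0,"az":0},{"jaw":0,"x":0,"y":0,"z":0,"ax":0,"ay":0,"az":0},{"jaw":0,"x":0,"y":0,"z":0,"ax":0,"ay":0,"az":0},{"jaw":0,"x":0,"y":0,"z":-50,"ax":0,"ay":0,"az":0},{"jaw":0,"x":0,"y":0,"z":-50,"ax":0,"ay":0,"az":0},{"jaw":0,"x":0,"y":0,"z":0,"ax":0,"ay":0,"az":0}]' 40
python3 -c "
from h import *
plan(.705,-.036,-.023)"
```

```text
t: 22.68
eef_pos: [0.5254, -0.1341, 0.0742]
tool_rot: [0.003, 0.627, 0.779, 0.002]
contact_force: [0.4, -0.6, -0.7]
gripper_width: 0.315
t 22.68 pos [ 0.5254 -0.1341  0.0742] yaw 12.4 w 0.315 F [ 0.4 -0.6 -0.7] tilt [ 0.4  -0.01]
shift [ 57.5 195.8  98.4]  q1,q7 [-0.4  0.8]
```

```bash
python3 -m crank '[{"jaw":0,"x":14.5,"y":49,"z":0,"ax":0,"ay":0,"az":0},{"jaw":0,"x":14.5,"y":49,"z":0,"ax":0,"ay":0,"az":0},{"jaw":0,"x":14.5,"y":49,"z":0,"ax":0,"ay":0,"az":0},{"jaw":0,"x":14.5,"y":49,"z":0,"ax":0,"ay":0,"az":0},{"jaw":0,"x":0,"y":0,"z":40,"ax":0,"ay":0,"az":0},{"jaw":0,"x":0,"y":0,"z":40,"ax":0,"ay":0,"az":0},{"jaw":0,"x":0,"y":0,"z":0,"ax":0,"ay":0,"az":0},{"jaw":0,"x":0,"y":0,"z":0,"ax":0,"ay":0,"az":0}]'
python3 -c "
from h import *
plan(.705,-.036,-.024)"
```

```text
t: 23.68
eef_pos: [0.7022, -0.0354, -0.0084]
tool_rot: [0.0, 0.627, 0.779, 0.0]
contact_force: [0.8, 0.2, 0.0]
gripper_width: 0.313
t 23.68 pos [ 0.7022 -0.0354 -0.0084] yaw 12.3 w 0.313 F [0.8 0.2 0. ] tilt [ 0.05 -0.02]
shift [-1.2  2.6 15.6]  q1,q7 [-0.42  0.63]
```

Lower, release, rise, and head for the stapler.

```bash
python3 -m crank '[{"jaw":0,"x":0,"y":0,"z":15,"ax":0,"ay":0,"az":0},{"jaw":0,"x":0,"y":0,"z":0,"ax":0,"ay":0,"az":0},{"jaw":45,"x":0,"y":0,"z":0,"ax":0,"ay":0,"az":0},{"jaw":55,"x":0,"y":0,"z":0,"ax":0,"ay":0,"az":0},{"jaw":55,"x":0,"y":0,"z":0,"ax":0,"ay":0,"az":0},{"jaw":60,"x":0,"y":0,"z":-50,"ax":0,"ay":0,"az":0},{"jaw":60,"x":0,"y":0,"z":-50,"ax":0,"ay":0,"az":0},{"jaw":60,"x":0,"y":0,"z":-45,"ax":0,"ay":0,"az":0},{"jaw":60,"x":0,"y":0,"z":0,"ax":0,"ay":0,"az":0}]'
python3 -c "
from ortho import *
snap('wrist','w14');objs('w14',zmin=.012,box=(.64,.775,-.078,.08),zmax=.04)
plan(.436,-.077,.12,-6.8)"
```

```text
t: 24.8
eef_pos: [0.7045, -0.0358, 0.1252]
tool_rot: [0.003, 0.627, 0.779, 0.002]
contact_force: [0.5, 1.0, -0.3]
gripper_width: 0.602
w14 cam [0.689 0.03  0.298] table z 0.0045
327 bbox [ 0.64  -0.078  0.012] [ 0.702 -0.073  0.023] top [671. -77.] [ 5. 62.] 86.2 col [55. 53. 53.]
178 bbox [0.64  0.042 0.012] [0.643 0.08  0.023] top [641.  61.] [38.  3.] 86.0 col [75.5 71.  70. ]
1735 bbox [ 0.684 -0.066  0.012] [ 0.721 -0.003  0.023] top [702. -35.] [28. 60.] 11.2 col [ 67.  83. 116.]
2057 bbox [0.682 0.021 0.017] [0.744 0.054 0.024] top [713.  37.] [28. 60.] 85.0 col [ 67.  83. 116.]
230 bbox [0.729 0.076 0.012] [0.775 0.08  0.023] top [752.  80.] [ 4. 45.] 85.0 col [74.  70.5 69.5]
226 bbox [ 0.771 -0.074  0.012] [ 0.775 -0.018  0.024] top [775. -45.] [53.  4.] 85.4 col [50. 47. 47.]
t 24.85 pos [ 0.7029 -0.0351  0.1226] yaw 12.3 w 0.599 F [ 0.  -0.3  0.3] tilt [0.21 0.02]
shift [  16.2 -269.7    1.7] az 19.1 q1,q7 [-0.48  0.57]
```

```bash
python3 -m crank '[{"jaw":60,"x":3,"y":-54,"z":0,"ax":0,"ay":0,"az":0},{"jaw":60,"x":3,"y":-54,"z":0,"ax":0,"ay":0,"az":0},{"jaw":60,"x":3,"y":-54,"z":0,"ax":0,"ay":0,"az":0},{"jaw":60,"x":3,"y":-54,"z":0,"ax":0,"ay":0,"az":0},{"jaw":60,"x":3,"y":-54,"z":0,"ax":0,"ay":0,"az":0},{"jaw":60,"x":0,"y":0,"z":0,"ax":0,"ay":0,"az":9.5},{"jaw":60,"x":0,"y":0,"z":0,"ax":0,"ay":0,"az":9.5},{"jaw":60,"x":0,"y":0,"z":0,"ax":0,"ay":0,"az":0},{"jaw":60,"x":0,"y":0,"z":0,"ax":0,"ay":0,"az":0}]'
python3 -c "
from ortho import *
snap('wrist','w15');objs('w15',zmin=.008,box=(.35,.5,-.3,.03),zmax=.06)
plan(.436,-.077,-.010,-6.8)"
```

```text
t: 25.98
eef_pos: [0.4344, -0.078, 0.1202]
tool_rot: [-0.0, 0.746, 0.666, -0.001]
contact_force: [0.4, 0.6, 1.0]
gripper_width: 0.603
w15 cam [ 0.442 -0.011  0.293] table z -0.0005
2989 bbox [ 0.418 -0.123  0.008] [ 0.453 -0.03   0.05 ] top [436. -76.] [92. 26.] 83.0 col [107. 112. 110.]
495 bbox [ 0.488 -0.016  0.008] [0.5   0.027 0.02 ] top [494.   6.] [11. 43.] 0.2 col [142. 103.  66.]
t 26.02 pos [ 0.4345 -0.078   0.1203] yaw -6.5 w 0.601 F [0.3 0.2 1.3] tilt [-0.05 -0.02]
shift [  1.2   1.5 130.3] az 0.3 q1,q7 [-0.75  0.29]
```

```bash
python3 -m crank '[{"jaw":60,"x":1,"y":1.5,"z":50,"ax":0,"ay":0,"az":0},{"jaw":60,"x":0,"y":0,"z":50,"ax":0,"ay":0,"az":0},{"jaw":60,"x":0,"y":0,"z":30,"ax":0,"ay":0,"az":0},{"jaw":0,"x":0,"y":0,"z":0,"ax":0,"ay":0,"az":0},{"jaw":0,"x":0,"y":0,"z":0,"ax":0,"ay":0,"az":0},{"jaw":0,"x":0,"y":0,"z":0,"ax":0,"ay":0,"az":0},{"jaw":0,"x":0,"y":0,"z":0,"ax":0,"ay":0,"az":0},{"jaw":0,"x":0,"y":0,"z":0,"ax":0,"ay":0,"az":0}]' 70
python3 -m crank '[{"jaw":0,"x":0,"y":0,"z":-40,"ax":0,"ay":0,"az":0},{"jaw":0,"x":0,"y":0,"z":-50,"ax":0,"ay":0,"az":0},{"jaw":0,"x":0,"y":0,"z":-50,"ax":0,"ay":0,"az":0},{"jaw":0,"x":0,"y":0,"z":0,"ax":0,"ay":0,"az":0}]'
python3 -c "
from h import *
plan(.528,.400,.13,-3.8)"
```

```text
t: 27.02
eef_pos: [0.4368, -0.077, -0.009]
tool_rot: [0.0, 0.747, 0.665, 0.0]
contact_force: [0.2, 0.0, -0.2]
gripper_width: 0.292
t: 27.52
eef_pos: [0.4389, -0.0769, 0.1333]
tool_rot: [0.001, 0.747, 0.665, 0.003]
contact_force: [-0.2, 0.5, -1.3]
gripper_width: 0.293
t 27.52 pos [ 0.4389 -0.0769  0.1333] yaw -6.6 w 0.293 F [-0.2  0.5 -1.3] tilt [0.37 0.12]
shift [484.   33.8   4.9] az -2.8 q1,q7 [-0.8   0.28]
```

```bash
python3 -m crank '[{"jaw":0,"x":30,"y":2,"z":0,"ax":0,"ay":0,"az":0},{"jaw":0,"x":50,"y":3.5,"z":0,"ax":0,"ay":0,"az":0},{"jaw":0,"x":55,"y":4,"z":0,"ax":0,"ay":0,"az":0},{"jaw":0,"x":55,"y":4,"z":0,"ax":0,"ay":0,"az":0},{"jaw":0,"x":55,"y":4,"z":0,"ax":0,"ay":0,"az":0},{"jaw":0,"x":55,"y":4,"z":0,"ax":0,"ay":0,"az":0},{"jaw":0,"x":55,"y":4,"z":0,"ax":0,"ay":0,"az":0},{"jaw":0,"x":55,"y":4,"z":0,"ax":0,"ay":0,"az":0},{"jaw":0,"x":50,"y":3.5,"z":0,"ax":0,"ay":0,"az":0},{"jaw":0,"x":24,"y":2,"z":0,"ax":0,"ay":0,"az":-3},{"jaw":0,"x":0,"y":0,"z":0,"ax":0,"ay":0,"az":0},{"jaw":0,"x":0,"y":0,"z":0,"ax":0,"ay":0,"az":0}]'
python3 -c "
from ortho import *
snap('wrist','w16');objs('w16',zmin=.008,box=(.4,.65,.28,.55),zmax=.02); objs('w16',zmin=.1,box=(.4,.65,.3,.55),zmax=.19)
plan(.528,.400,-.003,-3.8)"
```

```text
t: 29.02
eef_pos: [0.5268, 0.3975, 0.1295]
tool_rot: [0.0, 0.73, 0.683, -0.001]
contact_force: [0.8, -0.9, -0.5]
gripper_width: 0.292
w16 cam [0.532 0.465 0.303] table z -0.0004
1297 bbox [0.491 0.346 0.008] [0.566 0.47  0.016] top [529. 408.] [120.  68.] 86.2 col [70. 70. 73.]
w16 cam [0.532 0.465 0.303] table z -0.0004
11078 bbox [0.501 0.366 0.14 ] [0.554 0.446 0.19 ] top [528. 406.] [80. 49.] 66.7 col [115. 118. 115.]
t 29.07 pos [0.5271 0.3973 0.1299] yaw -3.8 w 0.293 F [ 0.4  0.1 -1.2] tilt [-0.06 -0.08]
shift [  3.    0.9 132.9] az -0.0 q1,q7 [-1.27 -0.36]
```

View pics/w16.png

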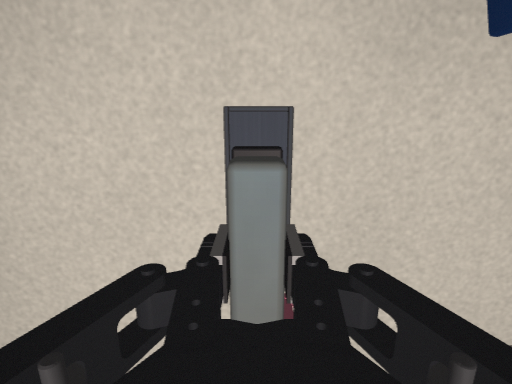

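The picture shows the stapler held level over the dock, aligned with it. Lower.

```bash
python3 -m crank '[{"jaw":0,"x":2,"y":1,"z":40,"ax":0,"ay":0,"az":0},{"jaw":0,"x":0,"y":0,"z":50,"ax":0,"ay":0,"az":0},{"jaw":0,"x":0,"y":0,"z":25,"ax":0,"ay":0,"az":0},{"jaw":0,"x":0,"y":0,"z":14,"ax":0,"ay":0,"az":0},{"jaw":0,"x":0,"y":0,"z":3,"ax":0,"ay":0,"az":0},{"jaw":0,"x":0,"y":0,"z":0,"ax":0,"ay":0,"az":0}]'
python3 -m crank '[{"jaw":0,"x":0,"y":0,"z":1.5,"ax":0,"ay":0,"az":0},{"jaw":0,"x":0,"y":0,"z":0,"ax":0,"ay":0,"az":0}]'
```

```text
t: 29.82
eef_pos: [0.5291, 0.4014, -0.0004]
tool_rot: [0.0, 0.729, 0.684, 0.001]
contact_force: [-0.2, -0.5, -1.8]
gripper_width: 0.289
t: 30.08
eef_pos: [0.5286, 0.4017, -0.0023]
tool_rot: [-0.0, 0.729, 0.684, 0.001]
contact_force: [0.7, -0.4, -1.4]
gripper_width: 0.29
```

Another 1 mm, then release, rise and check.

```bash
python3 -m crank '[{"jaw":0,"x":0,"y":0,"z":1,"ax":0,"ay":0,"az":0},{"jaw":0,"x":0,"y":0,"z":0,"ax":0,"ay":0,"az":0},{"jaw":40,"x":0,"y":0,"z":0,"ax":0,"ay":0,"az":0},{"jaw":55,"x":0,"y":0,"z":0,"ax":0,"ay":0,"az":0},{"jaw":60,"x":0,"y":0,"z":0,"ax":0,"ay":0,"az":0},{"jaw":60,"x":0,"y":0,"z":-40,"ax":0,"ay":0,"az":0},{"jaw":60,"x":0,"y":0,"z":-50,"ax":0,"ay":0,"az":0},{"jaw":60,"x":0,"y":0,"z":-50,"ax":0,"ay":0,"az":0},{"jaw":60,"x":40,"y":0,"z":-20,"ax":0,"ay":0,"az":0},{"jaw":60,"x":50,"y":0,"z":0,"ax":0,"ay":0,"az":0},{"jaw":60,"x":0,"y":0,"z":0,"ax":0,"ay":0,"az":0},{"jaw":60,"x":0,"y":0,"z":0,"ax":0,"ay":0,"az":0}]'
python3 -c "
from ortho import *
snap('wrist','w17');objs('w17',zmin=.025,box=(.45,.62,.3,.48),zmax=.08)
snap('scene','s2');objs('s2',zmin=.012,box=(.38,.8,-.5,.3),zmax=.11)
a=cv2.imread('pics/s2.png')[130:320,70:350]; cv2.imwrite('pics/c17.png',cv2.resize(a,(784,532),interpolation=cv2.INTER_CUBIC))
print(W('w17',256,200))"
```

```text
t: 31.58
eef_pos: [0.534, 0.4904, 0.1557]
tool_rot: [0.0, 0.729, 0.684, -0.0]
contact_force: [1.2, -1.5, -0.5]
gripper_width: 0.603
w17 cam [0.539 0.558 0.329] table z -0.0002
2002 bbox [0.513 0.357 0.025] [0.543 0.449 0.055] top [528. 403.] [92. 25.] 86.8 col [109. 111. 107.]
s2 cam [ 1.178 -0.748  0.667] table z 0.0002
142 bbox [0.411 0.046 0.012] [0.456 0.089 0.042] top [432.  67.] [36. 39.] 41.2 col [25.  24.  21.5]
2495 bbox [ 0.473 -0.496  0.012] [ 0.572 -0.309  0.099] top [ 524. -403.] [118.  29.] 84.0 col [108.  89.  56.]
106 bbox [ 0.488 -0.024  0.012] [0.542 0.029 0.021] top [517.   2.] [50. 54.] 39.9 col [143.  110.5  71. ]
105 bbox [0.532 0.222 0.013] [0.559 0.242 0.087] top [544. 232.] [19. 25.] 81.6 col [111.  63.  73.]
177 bbox [0.574 0.178 0.013] [0.601 0.206 0.087] top [589. 194.] [23. 24.] 19.0 col [91. 18. 16.]
603 bbox [ 0.626 -0.092  0.012] [0.789 0.089 0.024] top [706.  -1.] [172. 153.] 85.7 col [51. 51. 49.]
174 bbox [ 0.683 -0.068  0.012] [ 0.719 -0.007  0.023] top [702. -37.] [29. 59.] 10.5 col [ 83.  87. 103.]
167 bbox [0.683 0.018 0.012] [0.744 0.053 0.025] top [714.  35.] [31. 60.] 84.6 col [ 63.  77. 102.]
261 bbox [ 0.759 -0.453  0.014] [ 0.8   -0.381  0.09 ] top [ 797. -426.] [41. 22.] 64.3 col [95. 94. 87.]
[0.53130075 0.45580848 0.00460827]
```

View pics/c17.png

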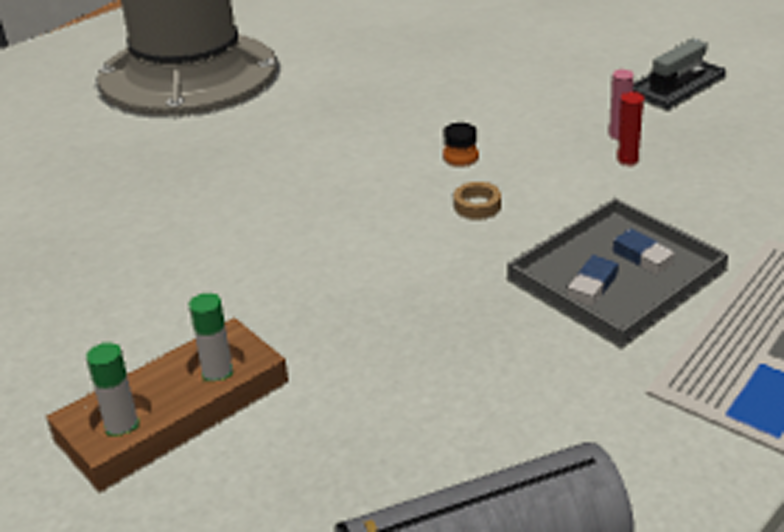

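The picture shows both sticks standing in the wells (118,390 and 212,340), both erasers flat in the tray, the stapler in the dock (685,70), and jar and tape where they were. All checks agree, so I'm handing in.

```bash
python3 -c "
from h import *
ticket.hand_in(); print(readout.get_obs()['t'])"
```

```text
the job is handed in; nothing more can be done
the job is handed in; nothing more can be done
```

All five objects are in place and the job is handed in, at about 32 s of the 144 s allowed. No verdict is reported, so the results below are my own last camera checks.

| Object | Last check |
|---|---|
| Glue sticks | Centres within about 3 mm of the two well centres, tops at 97 mm, standing upright |
| Erasers | Flat on the tray floor, apart from each other, tops 21–24 mm above the table; centres about (0.713, 0.037) and (0.702, −0.035), well inside the walls |
| Stapler | Upright and lengthwise, about 3 mm from the dock's centre, top at about 53–55 mm, which fits resting on the 5 mm floor |
| Jar, tape, pink and red sticks | Readings within about 3 mm of the start, which is camera noise |

- **TCP height:** the reported TCP height was about 35 mm lower than the real fingertips. The first eraser grasp closed on air twice because of this. I found it from the wrist camera's depth and corrected for it; nothing was knocked over.
- **Camera disagreement:** the two fixed cameras differed by about 7 mm in y, more than the stated 2 mm. The wrist camera read between them, so I used it for placing.
- **Arm:** it was clear of everything at hand-in.

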